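Load the sampler tray in reverse order

ROBOT

A 6-joint arm with a two-finger parallel gripper is mounted at the origin on the work surface. World frame = base frame: x ahead of the robot, y to its left, z up, the work surface at z = 0. Lengths are in m, angles in degrees, forces in N, time in s.
With the tool pointing down it reaches from about 0.275 to 0.85 m from the base axis. Payload 19 kg.
Tool frame: the origin (TCP) lies at the very end of the fingers, on their centre line; the grasp point (between the pads) lies 19 mm behind it; z points along the fingers, y is the line along which they close (so a half turn about z gives the same grasp; the last joint's range is limited). The gripper opens to 85 mm and grips with 20 to 120 N. Pads are 22 mm wide; open, the fingers measure 114 mm over their backs; the gripper's body (76 mm by 85 mm) begins 54 mm behind the grasp point. The pads swing forward as they close: fully open they stand 13 mm farther back than shut.
Start: joints at [-71.562, 8.623, 82.357, -0, 89.026, -7.678], TCP at [0.253, -0.516, 0.231] pointing down, gripper open.
Joint ranges: [-160.23, 160.23], [-39.13, 120.54], [6.94, 153.29], [-79.49, 259.48], [9.18, 160.14], [-161.06, 161.06]. Speed limits (degrees/s): [108.29, 108.29, 127.2, 172.46, 172.46, 172.46].

INTERFACE

Orientations are given as [roll, pitch, yaw] about the fixed x, y, z axes, in that order (R = Rz(yaw) Ry(pitch) Rx(roll)).
In Python, from rig import bot gives the robot as it stands.
- The arm moves only by the tool apply_moves, never from a script. Its argument "commands" is a list of rows, each an object of numbers: "x", "y", "z": the shift along the tool's x, y, z scaled (see below); "roll": the turn about the tool's z scaled (see below). In form: [{"x": .., "y": .., "z": .., "roll": ..}, ...]. A call has exactly 10 rows; each row is the pose to reach, as a shift and turn from the pose commanded when the call began, along the tool's axes at that moment; what a row does not reach only later rows make up. The controller multiplies each number of a shift by 0.2 m and each number of a turn by pi/4 rad. A row lasts 1/12 s, in which the tool goes at most 41.7 mm and 7.16 degrees, less where a joint would pass 70% of its speed; a pose out of reach is approached as far as the arm can. A call with a number of a shift or a turn outside -1 to 1 is refused whole. A call with a gripper value outside its range is refused whole. "gripper" is the opening, from -1 (shut) to 1 (fully open), set as the call begins (left out, the last holds). The fingers move at their own pace and stop on an object; the grip force is fixed at half the most. Time passes only in rows, so rows that repeat a pose let the fingers close, or fill a call up. It gives the time, the measured TCP pose, the force, the opening and the grip force at its end, in the units of the state.
- bot.get_state(): the state, without advancing time (a new reading comes with each control period).
- bot.capture(name): name is "scene" or "side" or "wrist"; returns a dict with "color" (384x512x3 uint8, red, green, blue), "depth" (384x512 float32, m along the optical axis (not along the pixel's ray), 0 where there is no reading), "fx", "fy", "cx", "cy" (pixels), "eye" and "rotation" of the camera in the world; the wrist camera has in their place "mount" (4x4, takes a point from camera to tool coordinates, whose origin is the TCP and whose axes are the flange's). Camera axes: x right, y down, z forward; pixel columns grow to the right and rows downward; lengths in m; the calibration is good to about 2 mm. A picture is of the moment at which its call begins: read the wrist's pose just before it.
- bot.job_done(): hands the job in; it is judged then, once.
Trained networks look in the newest picture that a camera, given by its name, has taken for a name from the list of things; names that differ only in an ending like _2 or _b are one class to them, and where a whole thing is asked for, a point or a joint stands for the part that bears it (a point fixed in the world has none). Each returns a list of dicts, best first, with "confidence" (0 to 1); they miss things now and then, are a little off and sometimes report something else, mostly with a low value. They report only what shows in the picture. A call takes as long as a camera call.
- bot.recognise(camera, query): "at" ([column, row] as shares, 0 to 1, of the picture: columns of its width, rows of its height, amid what is visible of it).
- bot.mark_of(camera, query): "at" ([column, row] as shares, 0 to 1, of the picture: columns of its width, rows of its height: a listed point, or the origin of a listed thing).
The state is a dict: "time_s": time; "joint_positions": joint angles; "joint_velocities": joint speeds; "joint_torque": joint torques, N m; "eef_pos": TCP position; "ee_rot": TCP orientation; "force": force on the tool from outside, world axes, zero at the start; "ft_torque": the same for the moment, N m; "gripper_width": opening from 0.0 (shut) to 1.0 (fully open); "grip_force": force on a finger pad.
Only numpy, scipy, OpenCV 4.12 (cv2) and the standard library are available. Lean on these libraries where they do the work, as an engineer would, in place of code of your own. Each camera call takes 0.05 s, during which the arm holds its last target. There are 200 camera calls.

TASK

Move the four reagent bottles from the aluminium rack into the empty grey sampler tray, one to a well and in reverse order: the bottle nearest the rack's yellow end goes into the well farthest from the tray's yellow end, and so on along the row. Set each bottle down gently, upright on the floor of its well, without dropping it or knocking any over. Leave the wash bottle and the beaker where they stand.

Things in the scene. Friction and masses are not known exactly. Their poses are not given: they have to be found in the camera images.
- bottle_red: amber glass reagent bottle with a red screw cap and a white label band, loose, upright, about 0.08 to 0.15 kg. Straight round body 38 mm in diameter from the underside up to 58 mm, then a short neck, and the cap, 28 mm in diameter, from 65 to 85 mm (top). Origin: centre of its underside; z along the bottle, up. It starts standing in the seat of its own colour.
- seat_red: square open-topped red plastic seat, fixed on the aluminium rack, 56 mm outside, 48 mm inside, 18 mm high, floor and walls 4 mm. It stays in place and shows where the red-capped bottle stood at the start. Origin: centre of its underside, 12 mm above the table; axes parallel to the rack's.
- bottle_blue: amber glass reagent bottle with a blue screw cap and a white label band, loose, upright, about 0.08 to 0.15 kg. Straight round body 38 mm in diameter from the underside up to 58 mm, then a short neck, and the cap, 28 mm in diameter, from 65 to 85 mm (top). Origin: centre of its underside; z along the bottle, up. It starts standing in the seat of its own colour.
- seat_blue: square open-topped blue plastic seat, fixed on the aluminium rack, 56 mm outside, 48 mm inside, 18 mm high, floor and walls 4 mm. It stays in place and shows where the blue-capped bottle stood at the start. Origin: centre of its underside, 12 mm above the table; axes parallel to the rack's.
- bottle_green: amber glass reagent bottle with a green screw cap and a white label band, loose, upright, about 0.08 to 0.15 kg. Straight round body 38 mm in diameter from the underside up to 58 mm, then a short neck, and the cap, 28 mm in diameter, from 65 to 85 mm (top). Origin: centre of its underside; z along the bottle, up. It starts standing in the seat of its own colour.
- seat_green: square open-topped green plastic seat, fixed on the aluminium rack, 56 mm outside, 48 mm inside, 18 mm high, floor and walls 4 mm. It stays in place and shows where the green-capped bottle stood at the start. Origin: centre of its underside, 12 mm above the table; axes parallel to the rack's.
- bottle_black: amber glass reagent bottle with a black screw cap and a white label band, loose, upright, about 0.08 to 0.15 kg. Straight round body 38 mm in diameter from the underside up to 58 mm, then a short neck, and the cap, 28 mm in diameter, from 65 to 85 mm (top). Origin: centre of its underside; z along the bottle, up. It starts standing in the seat of its own colour.
- seat_black: square open-topped black plastic seat, fixed on the aluminium rack, 56 mm outside, 48 mm inside, 18 mm high, floor and walls 4 mm. It stays in place and shows where the black-capped bottle stood at the start. Origin: centre of its underside, 12 mm above the table; axes parallel to the rack's.
- rack: source rack, fixed: aluminium board 80 (x) by 256 (y) by 12 mm high, carrying the four coloured seats in a row along y, centres at y = +96, +32, -32, -96 mm (x = 0), in any colour order. A yellow block 24 mm long, 30 mm high closes its +y end: +y points to the yellow end. Origin: centre of the underside, on the table; z up.
- tray: sampler tray, fixed: grey, open-topped, 68 (x) by 260 (y) by 20 mm high, 4 mm walls and dividers, four wells in a row along y, each about 60 mm square inside, centres at y = +96, +32, -32, -96 mm (x = 0), empty at the start, floor 4 mm above the table. A yellow block 24 mm long, 30 mm high closes its +y end: +y points to the yellow end. Origin: centre of the underside, on the table; z up.
- wash_bottle: bystander: white plastic wash bottle with a red cap and a thin bent spout, loose, 68 mm in diameter, 168 mm high, the spout reaching 53 mm out along its x axis. Origin: centre of its underside.
- beaker: bystander: empty glass beaker, loose, 70 mm in diameter at the rim, 85 mm high. Origin: centre of its underside.

How it is judged:
By the outcome, as a careful person would: the job done as asked, in the order asked, and still so for the second after the job is handed in, with the robot touching nothing.
It also fails if it takes over 99 s, if anything falls off the work surface, if the arm or the gripper's body presses on something with over 40 N, if the wrist force passes 120 N, or if a joint passes its speed limit or range.

## Working session

There is one attempt and no reset: what is moved stays moved. The work goes in short steps, Python scripts to look and compute and a tool call to move; the robot and the scene stay as the last step left them, time stands still between calls to the robot, and variables do not carry over. Pictures are saved under pics/ and viewed, at most 14 in all, crops included, and the job is handed in when it is done.

Besides the shell and the picture viewer there is one more tool, called after "Request:" as name(argument=value, ...) on one line, values as JSON. apply_moves: Moves the arm, as the interface text tells. Its arguments: {"type":"object","properties":{"commands":{"type":"array","items":{"type":"object","properties":{"x":{"type":"number"},"y":{"type":"number"},"z":{"type":"number"},"roll":{"type":"number"}}}},"gripper":{"type":"number"}},"required":["commands"]}

```bash
ls; mkdir -p pics
python3 - <<'E'
from rig import bot
import cv2,numpy as np
s=bot.get_state();print(s)
for n in("scene","side"):
    c=bot.capture(n);cv2.imwrite(f"pics/{n}0.png",c["color"][:,:,::-1]);np.savez(f"{n}0.npz",**c)
    print(n,c["eye"],c["rotation"],c["fx"],c["cx"],c["cy"])
    for q in["seat_red","seat_blue","seat_green","seat_black","bottle_red","bottle_blue","bottle_green","bottle_black","rack","tray","wash_bottle","beaker"]:
        r=bot.mark_of(n,q)[:2]
        print(q,[(np.round(np.array(d["at"])*[512,384],1).tolist(),round(d["confidence"],2)) for d in r])
E
```

```text
pics
{'time_s': 0.0, 'joint_positions': array([-7.15628767e+01,  8.64990894e+00,  8.23922959e+01, -1.95462817e-04,
        8.90249010e+01, -7.67664082e+00]), 'joint_velocities': array([ 0.05013656,  0.05581105,  0.02261838, -0.02792027,  0.05969235,
        0.02781663]), 'joint_torque': array([ 2.44992640e-03, -7.13042593e+01, -5.70864272e+01, -1.17599902e-04,
        8.85465561e-03, -5.22321685e-06]), 'eef_pos': array([ 0.25300377, -0.51608351,  0.23069198]), 'ee_rot': array([-1.79933469e+02, -8.77046540e-03,  2.61137625e+01]), 'force': array([-0.55194022, -0.17176153,  0.05648026]), 'ft_torque': array([ 0.0243124 , -0.01047765,  0.02271335]), 'grip_force': 0.0, 'gripper_width': 0.9985541646627678}
scene [0.89771253 0.4533275  0.90626188] [-147.01062537    0.19290937  141.44109291] 388.84144365372475 255.65504054311018 194.3140361067158
seat_red [([277.6, 174.2], 0.71), ([331.0, 321.9], 0.57)]
seat_blue [([322.1, 219.5], 0.79)]
seat_green [([287.8, 185.2], 0.55)]
seat_black [([306.6, 204.8], 0.78)]
bottle_red [([274.6, 168.9], 0.64), ([293.5, 182.6], 0.34)]
bottle_blue [([322.7, 215
[... 171 characters left out ...]
wash_bottle [([171.7, 111.2], 0.67)]
beaker [([330.1, 323.0], 0.72)]
side [ 0.28048974 -0.8624266   1.06202692] [-137.80478765    0.91698513  -19.39788175] 462.72179243988126 258.9700712809506 192.51523025153625
seat_red [([224.6, 222.5], 0.69)]
seat_blue [([206.6, 177.9], 0.38)]
seat_green [([212.4, 198.2], 0.66), ([213.5, 208.8], 0.6)]
seat_black [([215.7, 191.8], 0.55)]
bottle_red [([218.9, 218.1], 0.62)]
bottle_blue [([204.0, 176.2], 0.75), ([312.8, 333.9], 0.15)]
bottle_green [([314.4, 335.6], 0.57), ([218.2, 205.2], 0.47)]
bottle_black [([211.6, 188.9], 0.61)]
rack [([216.5, 198.7], 0.58)]
tray [([281.4, 184.9], 0.6), ([216.9, 205.8], 0.3)]
wash_bottle []
beaker [([237.0, 128.1], 0.8)]
```

View pics/scene0.png

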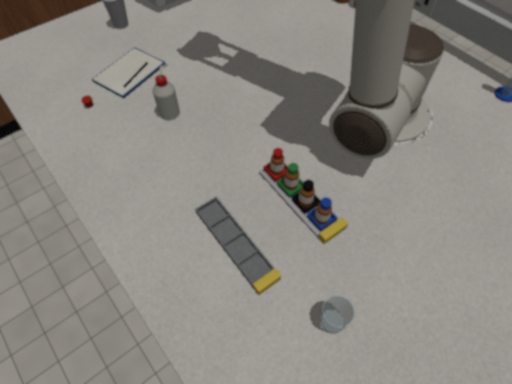

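View pics/side0.png

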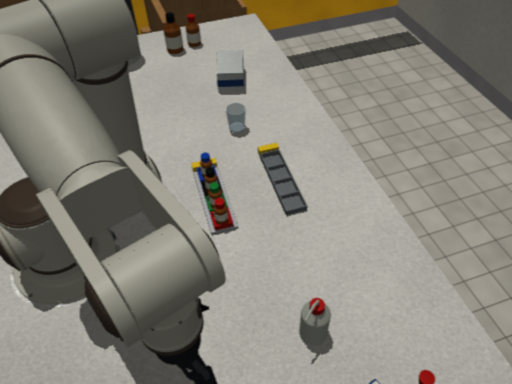

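```bash
cat > h.py <<'E'
import numpy as np
from scipy.spatial.transform import Rotation as R
def cam(c):
    r=np.asarray(c["rotation"]); 
    return (R.from_euler("xyz",r,degrees=True).as_matrix() if r.shape==(3,) else r),np.asarray(c["eye"])
def ray(c,u,v,z):
    "world point on plane z seen at pixel u,v"
    M,e=cam(c); d=M@[(u-c["cx"])/c["fx"],(v-c["cy"])/c["fy"],1]
    return e+d*(z-e[2])/d[2]
def cloud(c):
    M,e=cam(c); v,u=np.mgrid[:384,:512]; d=c["depth"]
    return np.stack([(u-c["cx"])/c["fx"]*d,(v-c["cy"])/c["fy"]*d,d],-1)@M.T+e
E
python3 - <<'E'
from h import *
for n,P in(("scene",dict(sr=(277.6,174.2,.012),sb=(322.1,219.5,.012),sg=(287.8,185.2,.012),sk=(306.6,204.8,.012),rack=(298.4,195.3,0),tray=(232.4,238,0),wash=(171.7,111.2,0),beak=(330.1,323,0))),("side",dict(sr=(224.6,222.5,.012),sb=(206.6,177.9,.012),sk=(215.7,191.8,.012),sg=(213,203,.012),rack=(216.5,198.7,0),tray=(281.4,184.9,0),beak=(237,128.1,0)))):
    c=dict(np.load(n+"0.npz"))
    for k,p in P.items(): print(n,k,ray(c,*p).round(3))
E
```

```text
scene sr [ 0.447 -0.017  0.012]
scene sb [0.451 0.168 0.012]
scene sg [0.45  0.03  0.012]
scene sk [0.452 0.11  0.012]
scene rack [0.443 0.068 0.   ]
scene tray [0.665 0.059 0.   ]
scene wash [ 0.546 -0.428  0.   ]
scene beak [0.619 0.372 0.   ]
side sr [ 0.448 -0.035  0.012]
side sb [0.446 0.157 0.012]
side sk [0.457 0.09  0.012]
side sg [0.437 0.049 0.012]
side rack [0.454 0.072 0.   ]
side tray [0.661 0.058 0.   ]
side beak [0.614 0.37  0.   ]
```

The rack runs roughly along world y near x=0.45, with blue nearest its yellow end, then black, green and red. The tray is at about (0.66, 0.06), and both yellow ends face +y. I'll move above the two of them for a close look.

Request:
apply_moves(commands=[{"x": 0.1,"y": -0.07,"z": -0.05,"roll": -0.07},{"x": 0.2,"y": -0.15,"z": -0.1,"roll": -0.14},{"x": 0.3,"y": -0.22,"z": -0.1,"roll": -0.21},{"x": 0.4,"y": -0.3,"z": -0.15,"roll": -0.28},{"x": 0.5,"y": -0.37,"z": -0.2,"roll": -0.35},{"x": 0.6,"y": -0.44,"z": -0.2,"roll": -0.42},{"x": 0.7,"y": -0.52,"z": -0.25,"roll": -0.5},{"x": 0.8,"y": -0.6,"z": -0.3,"roll": -0.57},{"x": 0.9,"y": -0.67,"z": -0.3,"roll": -0.64},{"x": 1.0,"y": -0.74,"z": -0.3,"roll": -0.7}], gripper=1)

```text
time_s: 2.13
eef_pos: [0.368, -0.2943, 0.292]
ee_rot: [179.9, 0.0, 57.8]
force: [-0.7, -0.0, -1.1]
gripper_width: 1.003
grip_force: 0.0
```

Request:
apply_moves(commands=[{"x": 0.1,"y": -0.01,"z": -0.02,"roll": -0.07},{"x": 0.2,"y": -0.01,"z": -0.05,"roll": -0.14},{"x": 0.3,"y": -0.02,"z": -0.07,"roll": -0.21},{"x": 0.4,"y": -0.03,"z": -0.1,"roll": -0.28},{"x": 0.5,"y": -0.04,"z": -0.12,"roll": -0.35},{"x": 0.6,"y": -0.05,"z": -0.14,"roll": -0.42},{"x": 0.7,"y": -0.06,"z": -0.16,"roll": -0.5},{"x": 0.8,"y": -0.07,"z": -0.18,"roll": -0.57},{"x": 0.9,"y": -0.07,"z": -0.2,"roll": -0.64},{"x": 1.0,"y": -0.07,"z": -0.22,"roll": -0.7}])

```text
time_s: 2.97
eef_pos: [0.4632, -0.118, 0.3357]
ee_rot: [180.0, 0.0, 89.3]
force: [-1.2, -0.3, -0.7]
gripper_width: 0.996
grip_force: 0.0
```

```bash
cat >> h.py <<'E'
def wrist(c,s):
    T=np.eye(4);T[:3,:3]=R.from_euler("xyz",s["ee_rot"],degrees=True).as_matrix();T[:3,3]=s["eef_pos"]
    W=T@np.asarray(c["mount"]);c["rotation"]=W[:3,:3];c["eye"]=W[:3,3];return c
E
python3 - <<'E'
from rig import bot
from h import *
import cv2
s=bot.get_state();c=wrist(bot.capture("wrist"),s);np.savez("wrist0.npz",**c)
cv2.imwrite("pics/wrist0.png",c["color"][:,:,::-1]);print(s["eef_pos"],s["ee_rot"],s["joint_positions"].round(1));print(c["mount"],c["fx"])
E
```

```text
[ 0.46315178 -0.11799031  0.33569962] [1.79978908e+02 4.77375079e-03 8.92833361e+01] [-23.5  -3.9  83.5   0.  100.4 -22.8]
[[-7.41946875e-05 -9.63017072e-01 -2.69440370e-01  6.74371651e-02]
 [ 9.99999926e-01 -1.73203410e-04  3.43687022e-04 -4.81842547e-04]
 [-3.77644460e-04 -2.69440325e-01  9.63017014e-01 -1.43003244e-01]
 [ 0.00000000e+00  0.00000000e+00  0.00000000e+00  1.00000000e+00]] 325.5401855792454
```

View pics/wrist0.png

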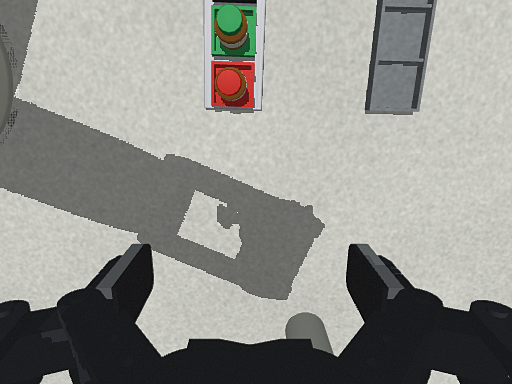

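Request:
apply_moves(commands=[{"x": 0.1,"y": 0.05,"z": -0.04},{"x": 0.2,"y": 0.1,"z": -0.08},{"x": 0.3,"y": 0.15,"z": -0.12},{"x": 0.4,"y": 0.2,"z": -0.16},{"x": 0.5,"y": 0.25,"z": -0.2},{"x": 0.6,"y": 0.3,"z": -0.24},{"x": 0.75,"y": 0.35,"z": -0.28},{"x": 0.9,"y": 0.4,"z": -0.3},{"x": 1.0,"y": 0.45,"z": -0.3},{"x": 1.0,"y": 0.45,"z": -0.3}])

```text
invalid input at $.commands[0]: expected keys x, y, z, roll
```

Run:
```python
from rig import bot
from h import *
import cv2
s=bot.get_state();c=wrist(bot.capture("wrist"),s);np.savez("wrist1.npz",**c)
cv2.imwrite("pics/wrist1.png",c["color"][:,:,::-1]);print(s["eef_pos"],s["ee_rot"])
for q,z in[("seat_red",.012),("seat_green",.012),("seat_black",.012),("seat_blue",.012),("tray",0),("rack",0)]:
    for d in bot.mark_of("wrist",q)[:2]:
        u,v=np.array(d["at"])*[512,384];print(q,round(u),round(v),round(d["confidence"],2),ray(c,u,v,z).round(4))
# geometry from depth: height bands
P=cloud(c);img=cv2.cvtColor(c["color"],cv2.COLOR_RGB2HSV);ok=c["depth"]>0
yel=ok&(abs(img[...,0].astype(int)-27)<8)&(img[...,1]>150)&(abs(P[...,2]-.03)<.006)
n,l,st,ce=cv2.connectedComponentsWithStats(yel.astype(np.uint8))
for i in range(1,n):
    if st[i,4]>60:
        p=P[l==i];r=cv2.minAreaRect((p[:,:2]*1000).astype(np.float32));print("yellow",st[i,4],r,p[:,2].mean())
# bottle caps: top discs z~.101
cap=ok&(abs(P[...,2]-.101)<.004)
n,l,st,ce=cv2.connectedComponentsWithStats(cap.astype(np.uint8))
for i in range(1,n):
    if st[i,4]>60:
        p=P[l==i];print("cap",st[i,4],cv2.minEnclosingCircle((p[:,:2]*1000).astype(np.float32)),np.median(c["color"][l==i],0),np.median(p[:,2]))
# tray rim z~.020 with x>.58
rim=ok&(abs(P[...,2]-.020)<.004)&(P[...,0]>.58)&(P[...,0]<.75)&(abs(P[...,1]-.06)<.2)
p=P[rim];print("tray",rim.sum(),cv2.minAreaRect((p[:,:2]*1000).astype(np.float32)))
```

```text
[ 0.46453457 -0.11586326  0.33631773] [ 1.79908528e+02 -4.62646220e-02  8.95516222e+01]
seat_green 234 35 0.8 [0.4454 0.0364 0.012 ]
seat_black 234 9 0.21 [0.4467 0.0668 0.012 ]
tray 401 14 0.55 [0.6671 0.0624 0.    ]
rack 236 9 0.67 [ 0.4486  0.0701 -0.    ]
cap 598 ((443.1565246582031, 33.76486587524414), 13.806876182556152) [ 65. 164.  96.] 0.10124544607672192
cap 513 ((440.628662109375, -29.50875473022461), 13.80776309967041) [200.  55.  50.] 0.10128671357684482
tray 1480 ((663.5619506835938, 4.837158203125), (139.7921600341797, 69.64939880371094), 87.71257781982422)
```

View pics/wrist1.png

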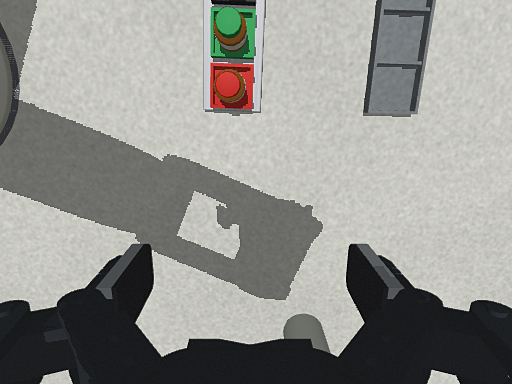

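Same view as before, because the move was refused: each row needs all four keys. The measuring code works, though, with the cap radius (13.8 mm) and cap top height (101 mm) matching the given sizes. Retrying the move.

Request:
apply_moves(commands=[{"x": 0.1,"y": 0.05,"z": -0.04,"roll": 0},{"x": 0.2,"y": 0.1,"z": -0.08,"roll": 0},{"x": 0.3,"y": 0.15,"z": -0.12,"roll": 0},{"x": 0.4,"y": 0.2,"z": -0.16,"roll": 0},{"x": 0.5,"y": 0.25,"z": -0.2,"roll": 0},{"x": 0.6,"y": 0.3,"z": -0.24,"roll": 0},{"x": 0.75,"y": 0.35,"z": -0.28,"roll": 0},{"x": 0.9,"y": 0.4,"z": -0.3,"roll": 0},{"x": 1.0,"y": 0.45,"z": -0.3,"roll": 0},{"x": 1.0,"y": 0.45,"z": -0.3,"roll": 0}])

```text
time_s: 4.2
eef_pos: [0.557, 0.0821, 0.3947]
ee_rot: [-180.0, -0.0, 89.2]
force: [-0.9, -0.8, -1.3]
gripper_width: 1.002
grip_force: 0.0
```

```bash
cat > look.py <<'E'
from rig import bot
from h import *
import cv2,sys
s=bot.get_state();c=wrist(bot.capture("wrist"),s)
cv2.imwrite(f"pics/{sys.argv[1]}.png",c["color"][:,:,::-1]);print(s["eef_pos"],s["ee_rot"],s["joint_positions"].round(1))
P=cloud(c);img=cv2.cvtColor(c["color"],cv2.COLOR_RGB2HSV);ok=c["depth"]>0
yel=ok&(abs(img[...,0].astype(int)-27)<8)&(img[...,1]>150)&(abs(P[...,2]-.03)<.006)
def comps(m,k=60):
    n,l,st,ce=cv2.connectedComponentsWithStats(m.astype(np.uint8))
    return [(P[l==i],l==i) for i in range(1,n) if st[i,4]>k]
f=lambda p:(p[:,:2]*1000).astype(np.float32)
for p,m in comps(yel): print("yellow",len(p),cv2.minAreaRect(f(p)))
for h in(.101,.089):
  for p,m in comps(ok&(abs(P[...,2]-h)<.005)): print("cap",h,len(p),cv2.minEnclosingCircle(f(p)),np.median(c["color"][m],0),np.median(p[:,2]))
for a,b,nm in((.58,.76,"tray"),):
    p=P[ok&(abs(P[...,2]-.020)<.003)&(P[...,0]>a)&(P[...,0]<b)&(abs(P[...,1]-.06)<.17)];print(nm,len(p),cv2.minAreaRect(f(p)))
p=P[ok&(abs(P[...,2]-.012)<.003)&(P[...,0]>.36)&(P[...,0]<.54)&(abs(P[...,1]-.06)<.19)];print("rack",len(p),cv2.minAreaRect(f(p)))
E
python3 look.py wrist2
```

```text
[0.55695848 0.08212319 0.39472996] [-1.79964656e+02 -4.89361272e-02  8.92092515e+01] [5.000e-01 7.200e+00 6.530e+01 1.000e-01 1.075e+02 1.300e+00]
yellow 828 ((671.2139892578125, 207.56198120117188), (24.11814308166504, 67.58676147460938), 87.70700073242188)
yellow 970 ((452.44671630859375, 208.37892150878906), (23.9700984954834, 79.1698989868164), 87.38582611083984)
cap 0.101 390 ((451.4587097167969, 164.48257446289062), 13.905294418334961) [ 45.  97. 190.] 0.10127094590176633
cap 0.101 345 ((448.586669921875, 98.45357513427734), 13.864995002746582) [40. 41. 43.] 0.10113366593786532
cap 0.101 313 ((443.5237731933594, 34.27337646484375), 13.84385871887207) [ 31. 140.  69.] 0.10119055863061349
cap 0.101 287 ((441.1397399902344, -28.882280349731445), 13.951238632202148) [100.  20.  17.] 0.10120776326042308
tray 1453 ((666.3141479492188, 74.1144790649414), (279.69390869140625, 68.75491333007812), 87.92879486083984)
rack 2320 ((446.272705078125, 78.56050109863281), (275.1507568359375, 80.20451354980469), 87.2807388305664)
```

View pics/wrist2.png

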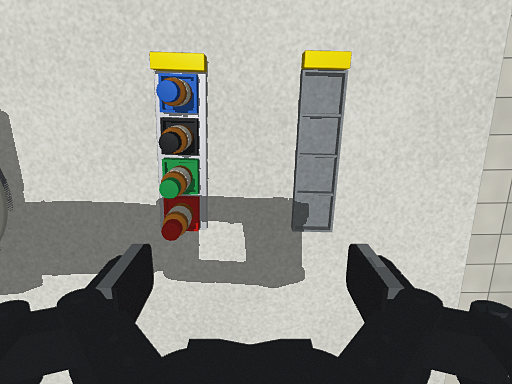

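The view shows both yellow blocks at the top: rack at (178,61), tray at (326,60). The caps run blue (168,92), black (171,141), green (170,187) and red (172,229). The measured sizes agree with the ones given.

Pick-up and target positions in mm:

| Bottle | Pick | Well |
|---|---|---|
| Blue | (451.5, 164.5) | (662, -31) |
| Black | (448.6, 98.5) | (664.6, 33) |
| Green | (443.4, 34.2) | (667, 97) |
| Red | (441, -29) | (669.4, 161) |

I'll use yaw 87.5 and TCP z=36 mm for picking, then 24 mm for placing.

Request:
apply_moves(commands=[{"x": 0.05,"y": -0.06,"z": 0.12,"roll": 0.01},{"x": 0.1,"y": -0.12,"z": 0.24,"roll": 0.02},{"x": 0.15,"y": -0.19,"z": 0.36,"roll": 0.03},{"x": 0.2,"y": -0.26,"z": 0.48,"roll": 0.04},{"x": 0.25,"y": -0.33,"z": 0.6,"roll": 0.04},{"x": 0.3,"y": -0.4,"z": 0.72,"roll": 0.04},{"x": 0.35,"y": -0.47,"z": 0.84,"roll": 0.04},{"x": 0.405,"y": -0.533,"z": 0.95,"roll": 0.04},{"x": 0.405,"y": -0.533,"z": 1.0,"roll": 0.04},{"x": 0.405,"y": -0.533,"z": 1.0,"roll": 0.04}], gripper=1)

```text
time_s: 5.08
eef_pos: [0.4495, 0.1615, 0.1935]
ee_rot: [-179.9, 0.0, 87.3]
force: [-0.8, -0.9, -0.6]
gripper_width: 1.003
grip_force: 0.0
```

Request:
apply_moves(commands=[{"x": 0.01,"y": 0.01,"z": 0.1,"roll": 0},{"x": 0.015,"y": 0.01,"z": 0.2,"roll": 0},{"x": 0.015,"y": 0.01,"z": 0.3,"roll": 0},{"x": 0.015,"y": 0.01,"z": 0.4,"roll": 0},{"x": 0.015,"y": 0.01,"z": 0.5,"roll": 0},{"x": 0.015,"y": 0.01,"z": 0.6,"roll": 0},{"x": 0.015,"y": 0.01,"z": 0.7,"roll": 0},{"x": 0.015,"y": 0.01,"z": 0.75,"roll": 0},{"x": 0.015,"y": 0.01,"z": 0.78,"roll": 0},{"x": 0.015,"y": 0.01,"z": 0.785,"roll": 0}])

```text
time_s: 5.92
eef_pos: [0.4531, 0.1647, 0.0383]
ee_rot: [-180.0, 0.0, 87.3]
force: [0.1, -0.8, 0.2]
gripper_width: 1.003
grip_force: 0.0
```

Request:
apply_moves(commands=[{"x": 0,"y": -0.005,"z": 0,"roll": 0},{"x": 0,"y": -0.005,"z": 0,"roll": 0},{"x": 0,"y": -0.005,"z": 0,"roll": 0},{"x": 0,"y": -0.005,"z": 0,"roll": 0},{"x": 0,"y": -0.005,"z": 0,"roll": 0},{"x": 0,"y": -0.005,"z": 0,"roll": 0},{"x": 0,"y": -0.005,"z": 0,"roll": 0},{"x": 0,"y": -0.005,"z": 0,"roll": 0},{"x": 0,"y": -0.005,"z": 0,"roll": 0},{"x": 0,"y": -0.005,"z": 0,"roll": 0}], gripper=-1)

```text
time_s: 6.75
eef_pos: [0.4522, 0.1653, 0.0393]
ee_rot: [179.9, -0.0, 87.3]
force: [-2.5, -1.5, 8.5]
gripper_width: 0.426
grip_force: 59.9
```

Request:
apply_moves(commands=[{"x": 0,"y": 0,"z": -0.06,"roll": 0},{"x": 0,"y": 0,"z": -0.15,"roll": 0},{"x": 0,"y": 0,"z": -0.27,"roll": 0},{"x": 0,"y": 0,"z": -0.39,"roll": 0},{"x": -0.03,"y": 0.04,"z": -0.48,"roll": 0},{"x": -0.1,"y": 0.12,"z": -0.5,"roll": 0},{"x": -0.19,"y": 0.23,"z": -0.5,"roll": 0},{"x": -0.29,"y": 0.34,"z": -0.5,"roll": 0},{"x": -0.38,"y": 0.45,"z": -0.5,"roll": 0},{"x": -0.46,"y": 0.55,"z": -0.5,"roll": 0}])

```text
time_s: 7.58
eef_pos: [0.5583, 0.0669, 0.1387]
ee_rot: [180.0, -0.0, 87.3]
force: [0.1, 1.2, -0.7]
gripper_width: 0.429
grip_force: 60.1
```

Request:
apply_moves(commands=[{"x": -0.08,"y": 0.1,"z": 0,"roll": 0},{"x": -0.18,"y": 0.21,"z": 0,"roll": 0},{"x": -0.28,"y": 0.33,"z": 0,"roll": 0},{"x": -0.37,"y": 0.44,"z": 0.02,"roll": 0},{"x": -0.43,"y": 0.51,"z": 0.06,"roll": 0},{"x": -0.465,"y": 0.54,"z": 0.12,"roll": 0},{"x": -0.465,"y": 0.54,"z": 0.2,"roll": 0},{"x": -0.465,"y": 0.54,"z": 0.28,"roll": 0},{"x": -0.465,"y": 0.54,"z": 0.35,"roll": 0},{"x": -0.465,"y": 0.54,"z": 0.38,"roll": 0}])

```text
time_s: 8.42
eef_pos: [0.6594, -0.0293, 0.0598]
ee_rot: [-179.8, -0.0, 87.3]
force: [0.3, -0.4, -1.8]
gripper_width: 0.429
grip_force: 60.2
```

Request:
apply_moves(commands=[{"x": -0.005,"y": 0.01,"z": 0.03,"roll": 0},{"x": -0.005,"y": 0.01,"z": 0.06,"roll": 0},{"x": -0.005,"y": 0.01,"z": 0.09,"roll": 0},{"x": -0.005,"y": 0.01,"z": 0.11,"roll": 0},{"x": -0.005,"y": 0.01,"z": 0.125,"roll": 0},{"x": -0.005,"y": 0.01,"z": 0.135,"roll": 0},{"x": -0.005,"y": 0.01,"z": 0.145,"roll": 0},{"x": -0.005,"y": 0.01,"z": 0.15,"roll": 0},{"x": -0.005,"y": 0.01,"z": 0.155,"roll": 0},{"x": -0.005,"y": 0.01,"z": 0.155,"roll": 0}])

```text
time_s: 9.25
eef_pos: [0.6627, -0.0308, 0.0313]
ee_rot: [-180.0, -0.0, 87.3]
force: [0.6, -0.5, -2.0]
gripper_width: 0.43
grip_force: 60.2
```

Run:
```python
from rig import bot
import cv2
s=bot.get_state();print(s["force"],s["eef_pos"])
c=bot.capture("side");cv2.imwrite("pics/side1.png",cv2.resize(c["color"][130:250,180:340,::-1],None,fx=4,fy=4))
```

```text
[ 0.57928205 -0.52035234 -2.02162416] [ 0.66272602 -0.03083524  0.03127124]
```

View pics/side1.png

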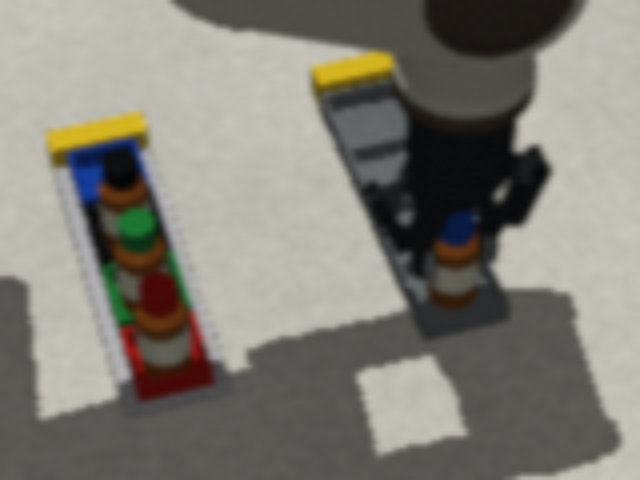

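The blue bottle is upright over the far well at crop (455,270), about 4 mm above the floor. I'll lower it slowly until it touches.

Request:
apply_moves(commands=[{"x": 0,"y": 0,"z": 0.003,"roll": 0},{"x": 0,"y": 0,"z": 0.006,"roll": 0},{"x": 0,"y": 0,"z": 0.009,"roll": 0},{"x": 0,"y": 0,"z": 0.012,"roll": 0},{"x": 0,"y": 0,"z": 0.014,"roll": 0},{"x": 0,"y": 0,"z": 0.016,"roll": 0},{"x": 0,"y": 0,"z": 0.018,"roll": 0},{"x": 0,"y": 0,"z": 0.02,"roll": 0},{"x": 0,"y": 0,"z": 0.02,"roll": 0},{"x": 0,"y": 0,"z": 0.02,"roll": 0}])

```text
time_s: 10.13
eef_pos: [0.6628, -0.0309, 0.0274]
ee_rot: [180.0, -0.0, 87.3]
force: [-0.5, 0.3, 2.0]
gripper_width: 0.426
grip_force: 60.4
```

Request:
apply_moves(commands=[{"x": 0,"y": 0,"z": 0,"roll": 0},{"x": 0,"y": 0,"z": 0,"roll": 0},{"x": 0,"y": 0,"z": 0,"roll": 0},{"x": 0,"y": 0,"z": 0,"roll": 0},{"x": 0,"y": 0,"z": 0,"roll": 0},{"x": 0,"y": 0,"z": 0,"roll": 0},{"x": 0,"y": 0,"z": 0,"roll": 0},{"x": 0,"y": 0,"z": 0,"roll": 0},{"x": 0,"y": 0,"z": 0,"roll": 0},{"x": 0,"y": 0,"z": 0,"roll": 0}], gripper=1)

```text
time_s: 10.97
eef_pos: [0.6627, -0.0309, 0.0273]
ee_rot: [-180.0, -0.0, 87.3]
force: [0.1, 0.2, -0.1]
gripper_width: 1.0
grip_force: 0.0
```

Request:
apply_moves(commands=[{"x": 0,"y": 0,"z": -0.08,"roll": 0},{"x": 0,"y": 0,"z": -0.2,"roll": 0},{"x": 0,"y": 0,"z": -0.35,"roll": 0},{"x": 0,"y": 0,"z": -0.5,"roll": 0},{"x": 0,"y": -0.02,"z": -0.62,"roll": 0},{"x": 0.05,"y": -0.1,"z": -0.65,"roll": 0},{"x": 0.11,"y": -0.2,"z": -0.65,"roll": 0},{"x": 0.17,"y": -0.32,"z": -0.65,"roll": 0},{"x": 0.24,"y": -0.44,"z": -0.65,"roll": 0},{"x": 0.3,"y": -0.55,"z": -0.65,"roll": 0}])

```text
time_s: 11.8
eef_pos: [0.5543, 0.0349, 0.1572]
ee_rot: [-180.0, -0.0, 87.3]
force: [0.2, 0.3, -0.0]
gripper_width: 1.003
grip_force: 0.0
```

Request:
apply_moves(commands=[{"x": 0.05,"y": -0.1,"z": 0,"roll": 0},{"x": 0.11,"y": -0.2,"z": 0,"roll": 0},{"x": 0.17,"y": -0.32,"z": 0,"roll": 0},{"x": 0.23,"y": -0.42,"z": 0,"roll": 0},{"x": 0.27,"y": -0.5,"z": 0,"roll": 0},{"x": 0.293,"y": -0.543,"z": 0,"roll": 0},{"x": 0.293,"y": -0.543,"z": 0.02,"roll": 0},{"x": 0.293,"y": -0.543,"z": 0.06,"roll": 0},{"x": 0.293,"y": -0.543,"z": 0.12,"roll": 0},{"x": 0.293,"y": -0.543,"z": 0.18,"roll": 0}])

```text
time_s: 12.63
eef_pos: [0.4508, 0.0973, 0.1203]
ee_rot: [180.0, 0.0, 87.3]
force: [-1.0, 0.0, 0.8]
gripper_width: 1.004
grip_force: 0.0
```

Request:
apply_moves(commands=[{"x": 0.005,"y": -0.01,"z": 0.06,"roll": 0},{"x": 0.005,"y": -0.01,"z": 0.13,"roll": 0},{"x": 0.005,"y": -0.01,"z": 0.2,"roll": 0},{"x": 0.005,"y": -0.01,"z": 0.27,"roll": 0},{"x": 0.005,"y": -0.01,"z": 0.33,"roll": 0},{"x": 0.005,"y": -0.01,"z": 0.37,"roll": 0},{"x": 0.005,"y": -0.01,"z": 0.4,"roll": 0},{"x": 0.005,"y": -0.01,"z": 0.41,"roll": 0},{"x": 0.005,"y": -0.01,"z": 0.41,"roll": 0},{"x": 0.005,"y": -0.01,"z": 0.41,"roll": 0}])

```text
time_s: 13.47
eef_pos: [0.4483, 0.0988, 0.0397]
ee_rot: [180.0, -0.0, 87.3]
force: [-0.3, -0.3, -1.1]
gripper_width: 0.998
grip_force: 0.0
```

Request:
apply_moves(commands=[{"x": 0,"y": 0,"z": 0,"roll": 0},{"x": 0,"y": 0,"z": 0,"roll": 0},{"x": 0,"y": 0,"z": 0,"roll": 0},{"x": 0,"y": 0,"z": 0,"roll": 0},{"x": 0,"y": 0,"z": 0,"roll": 0},{"x": 0,"y": 0,"z": 0,"roll": 0},{"x": 0,"y": 0,"z": 0,"roll": 0},{"x": 0,"y": 0,"z": 0,"roll": 0},{"x": 0,"y": 0,"z": 0,"roll": 0},{"x": 0,"y": 0,"z": 0,"roll": 0}], gripper=-1)

```text
time_s: 14.3
eef_pos: [0.4482, 0.099, 0.0399]
ee_rot: [180.0, -0.0, 87.3]
force: [-2.5, 0.9, 7.7]
gripper_width: 0.428
grip_force: 59.7
```

Request:
apply_moves(commands=[{"x": 0,"y": 0,"z": -0.06,"roll": 0},{"x": 0,"y": 0,"z": -0.15,"roll": 0},{"x": 0,"y": 0,"z": -0.27,"roll": 0},{"x": 0,"y": 0,"z": -0.39,"roll": 0},{"x": -0.01,"y": 0.04,"z": -0.48,"roll": 0},{"x": -0.03,"y": 0.12,"z": -0.5,"roll": 0},{"x": -0.06,"y": 0.23,"z": -0.5,"roll": 0},{"x": -0.09,"y": 0.34,"z": -0.5,"roll": 0},{"x": -0.12,"y": 0.45,"z": -0.5,"roll": 0},{"x": -0.14,"y": 0.55,"z": -0.5,"roll": 0}])

```text
time_s: 15.13
eef_pos: [0.5576, 0.0652, 0.1393]
ee_rot: [180.0, -0.0, 87.3]
force: [0.2, 0.5, -1.0]
gripper_width: 0.429
grip_force: 60.2
```

Request:
apply_moves(commands=[{"x": -0.02,"y": 0.1,"z": 0,"roll": 0},{"x": -0.05,"y": 0.21,"z": 0,"roll": 0},{"x": -0.08,"y": 0.33,"z": 0,"roll": 0},{"x": -0.11,"y": 0.44,"z": 0.02,"roll": 0},{"x": -0.13,"y": 0.51,"z": 0.06,"roll": 0},{"x": -0.135,"y": 0.543,"z": 0.12,"roll": 0},{"x": -0.135,"y": 0.543,"z": 0.2,"roll": 0},{"x": -0.135,"y": 0.543,"z": 0.28,"roll": 0},{"x": -0.135,"y": 0.543,"z": 0.35,"roll": 0},{"x": -0.135,"y": 0.543,"z": 0.38,"roll": 0}])

```text
time_s: 15.97
eef_pos: [0.6623, 0.0341, 0.0606]
ee_rot: [-179.8, -0.0, 87.3]
force: [-0.1, 0.3, -0.9]
gripper_width: 0.432
grip_force: 60.2
```

Request:
apply_moves(commands=[{"x": -0.005,"y": 0.005,"z": 0.03,"roll": 0},{"x": -0.005,"y": 0.005,"z": 0.06,"roll": 0},{"x": -0.005,"y": 0.005,"z": 0.09,"roll": 0},{"x": -0.005,"y": 0.005,"z": 0.11,"roll": 0},{"x": -0.005,"y": 0.005,"z": 0.125,"roll": 0},{"x": -0.005,"y": 0.005,"z": 0.135,"roll": 0},{"x": -0.005,"y": 0.005,"z": 0.145,"roll": 0},{"x": -0.005,"y": 0.005,"z": 0.15,"roll": 0},{"x": -0.005,"y": 0.005,"z": 0.155,"roll": 0},{"x": -0.005,"y": 0.005,"z": 0.155,"roll": 0}])

```text
time_s: 16.8
eef_pos: [0.6647, 0.0327, 0.0323]
ee_rot: [-180.0, -0.0, 87.3]
force: [-0.0, -0.7, -0.8]
gripper_width: 0.429
grip_force: 60.2
```

Request:
apply_moves(commands=[{"x": 0,"y": 0,"z": 0.003,"roll": 0},{"x": 0,"y": 0,"z": 0.006,"roll": 0},{"x": 0,"y": 0,"z": 0.009,"roll": 0},{"x": 0,"y": 0,"z": 0.012,"roll": 0},{"x": 0,"y": 0,"z": 0.014,"roll": 0},{"x": 0,"y": 0,"z": 0.016,"roll": 0},{"x": 0,"y": 0,"z": 0.018,"roll": 0},{"x": 0,"y": 0,"z": 0.02,"roll": 0},{"x": 0,"y": 0,"z": 0.02,"roll": 0},{"x": 0,"y": 0,"z": 0.02,"roll": 0}])

```text
time_s: 17.63
eef_pos: [0.6647, 0.0327, 0.0283]
ee_rot: [-180.0, -0.0, 87.3]
force: [-0.7, 0.8, -1.5]
gripper_width: 0.43
grip_force: 60.2
```

Request:
apply_moves(commands=[{"x": 0,"y": 0,"z": 0.001,"roll": 0},{"x": 0,"y": 0,"z": 0.002,"roll": 0},{"x": 0,"y": 0,"z": 0.003,"roll": 0},{"x": 0,"y": 0,"z": 0.004,"roll": 0},{"x": 0,"y": 0,"z": 0.005,"roll": 0},{"x": 0,"y": 0,"z": 0.005,"roll": 0},{"x": 0,"y": 0,"z": 0.005,"roll": 0},{"x": 0,"y": 0,"z": 0.005,"roll": 0},{"x": 0,"y": 0,"z": 0.005,"roll": 0},{"x": 0,"y": 0,"z": 0.005,"roll": 0}])

```text
time_s: 18.47
eef_pos: [0.6648, 0.0327, 0.0279]
ee_rot: [180.0, -0.0, 87.3]
force: [-3.1, 0.5, 7.5]
gripper_width: 0.424
grip_force: 61.0
```

Contact. Releasing.

Request:
apply_moves(commands=[{"x": 0,"y": 0,"z": 0,"roll": 0},{"x": 0,"y": 0,"z": 0,"roll": 0},{"x": 0,"y": 0,"z": 0,"roll": 0},{"x": 0,"y": 0,"z": 0,"roll": 0},{"x": 0,"y": 0,"z": 0,"roll": 0},{"x": 0,"y": 0,"z": 0,"roll": 0},{"x": 0,"y": 0,"z": 0,"roll": 0},{"x": 0,"y": 0,"z": 0,"roll": 0},{"x": 0,"y": 0,"z": 0,"roll": 0},{"x": 0,"y": 0,"z": 0,"roll": 0}], gripper=1)

```text
time_s: 19.3
eef_pos: [0.6647, 0.0327, 0.0273]
ee_rot: [-180.0, -0.0, 87.3]
force: [0.3, -0.4, 0.0]
gripper_width: 0.999
grip_force: 0.0
```

Request:
apply_moves(commands=[{"x": 0,"y": 0,"z": -0.08,"roll": 0},{"x": 0,"y": 0,"z": -0.2,"roll": 0},{"x": 0,"y": 0,"z": -0.35,"roll": 0},{"x": 0,"y": 0,"z": -0.5,"roll": 0},{"x": 0,"y": -0.02,"z": -0.62,"roll": 0},{"x": 0,"y": -0.1,"z": -0.65,"roll": 0},{"x": -0.01,"y": -0.2,"z": -0.65,"roll": 0},{"x": -0.01,"y": -0.32,"z": -0.65,"roll": 0},{"x": -0.02,"y": -0.44,"z": -0.65,"roll": 0},{"x": -0.02,"y": -0.56,"z": -0.65,"roll": 0}])

```text
time_s: 20.13
eef_pos: [0.5515, 0.0338, 0.1572]
ee_rot: [-180.0, 0.0, 87.3]
force: [0.4, -0.7, 0.7]
gripper_width: 1.0
grip_force: 0.0
```

Request:
apply_moves(commands=[{"x": 0,"y": -0.1,"z": 0,"roll": 0},{"x": -0.01,"y": -0.2,"z": 0,"roll": 0},{"x": -0.01,"y": -0.32,"z": 0,"roll": 0},{"x": -0.02,"y": -0.42,"z": 0,"roll": 0},{"x": -0.025,"y": -0.5,"z": 0,"roll": 0},{"x": -0.025,"y": -0.547,"z": 0,"roll": 0},{"x": -0.025,"y": -0.547,"z": 0.02,"roll": 0},{"x": -0.025,"y": -0.547,"z": 0.06,"roll": 0},{"x": -0.025,"y": -0.547,"z": 0.12,"roll": 0},{"x": -0.025,"y": -0.547,"z": 0.18,"roll": 0}])

```text
time_s: 20.97
eef_pos: [0.444, 0.034, 0.1203]
ee_rot: [180.0, -0.0, 87.3]
force: [-0.2, 0.3, -0.5]
gripper_width: 0.999
grip_force: 0.0
```

Request:
apply_moves(commands=[{"x": 0,"y": 0,"z": 0.06,"roll": 0},{"x": 0,"y": 0,"z": 0.13,"roll": 0},{"x": 0,"y": 0,"z": 0.2,"roll": 0},{"x": 0,"y": 0,"z": 0.27,"roll": 0},{"x": 0,"y": 0,"z": 0.33,"roll": 0},{"x": 0,"y": 0,"z": 0.37,"roll": 0},{"x": 0,"y": 0,"z": 0.4,"roll": 0},{"x": 0,"y": 0,"z": 0.41,"roll": 0},{"x": 0,"y": 0,"z": 0.41,"roll": 0},{"x": 0,"y": 0,"z": 0.41,"roll": 0}])

```text
time_s: 21.8
eef_pos: [0.4435, 0.0341, 0.0396]
ee_rot: [180.0, -0.0, 87.3]
force: [-0.0, -0.4, 0.0]
gripper_width: 1.003
grip_force: 0.0
```

Request:
apply_moves(commands=[{"x": 0,"y": 0,"z": 0,"roll": 0},{"x": 0,"y": 0,"z": 0,"roll": 0},{"x": 0,"y": 0,"z": 0,"roll": 0},{"x": 0,"y": 0,"z": 0,"roll": 0},{"x": 0,"y": 0,"z": 0,"roll": 0},{"x": 0,"y": 0,"z": 0,"roll": 0},{"x": 0,"y": 0,"z": 0,"roll": 0},{"x": 0,"y": 0,"z": 0,"roll": 0},{"x": 0,"y": 0,"z": 0,"roll": 0},{"x": 0,"y": 0,"z": 0,"roll": 0}], gripper=-1)

```text
time_s: 22.63
eef_pos: [0.4434, 0.0341, 0.0399]
ee_rot: [180.0, -0.0, 87.3]
force: [-1.5, -0.0, 7.5]
gripper_width: 0.429
grip_force: 60.0
```

Request:
apply_moves(commands=[{"x": 0,"y": 0,"z": -0.06,"roll": 0},{"x": 0,"y": 0,"z": -0.15,"roll": 0},{"x": 0,"y": 0,"z": -0.27,"roll": 0},{"x": 0,"y": 0,"z": -0.39,"roll": 0},{"x": 0.01,"y": 0.04,"z": -0.48,"roll": 0},{"x": 0.04,"y": 0.12,"z": -0.5,"roll": 0},{"x": 0.08,"y": 0.23,"z": -0.5,"roll": 0},{"x": 0.11,"y": 0.34,"z": -0.5,"roll": 0},{"x": 0.15,"y": 0.45,"z": -0.5,"roll": 0},{"x": 0.18,"y": 0.55,"z": -0.5,"roll": 0}])

```text
time_s: 23.47
eef_pos: [0.5559, 0.0654, 0.1393]
ee_rot: [180.0, -0.0, 87.3]
force: [-0.7, 0.8, -0.6]
gripper_width: 0.427
grip_force: 60.1
```

Request:
apply_moves(commands=[{"x": 0.03,"y": 0.1,"z": 0,"roll": 0},{"x": 0.07,"y": 0.21,"z": 0,"roll": 0},{"x": 0.11,"y": 0.33,"z": 0,"roll": 0},{"x": 0.15,"y": 0.44,"z": 0.02,"roll": 0},{"x": 0.175,"y": 0.51,"z": 0.06,"roll": 0},{"x": 0.187,"y": 0.55,"z": 0.12,"roll": 0},{"x": 0.187,"y": 0.55,"z": 0.2,"roll": 0},{"x": 0.187,"y": 0.55,"z": 0.28,"roll": 0},{"x": 0.187,"y": 0.55,"z": 0.35,"roll": 0},{"x": 0.187,"y": 0.55,"z": 0.38,"roll": 0}])

```text
time_s: 24.3
eef_pos: [0.665, 0.0969, 0.0605]
ee_rot: [-179.8, 0.0, 87.3]
force: [-0.2, -1.5, -0.9]
gripper_width: 0.429
grip_force: 60.1
```

Request:
apply_moves(commands=[{"x": 0,"y": 0.005,"z": 0.03,"roll": 0},{"x": 0,"y": 0.005,"z": 0.06,"roll": 0},{"x": 0,"y": 0.005,"z": 0.09,"roll": 0},{"x": 0,"y": 0.005,"z": 0.11,"roll": 0},{"x": 0,"y": 0.005,"z": 0.125,"roll": 0},{"x": 0,"y": 0.005,"z": 0.135,"roll": 0},{"x": 0,"y": 0.005,"z": 0.145,"roll": 0},{"x": 0,"y": 0.005,"z": 0.15,"roll": 0},{"x": 0,"y": 0.005,"z": 0.155,"roll": 0},{"x": 0,"y": 0.005,"z": 0.155,"roll": 0}])

```text
time_s: 25.13
eef_pos: [0.6673, 0.0971, 0.0323]
ee_rot: [180.0, -0.0, 87.3]
force: [-1.1, 0.6, -0.5]
gripper_width: 0.431
grip_force: 60.1
```

Request:
apply_moves(commands=[{"x": 0,"y": 0,"z": 0.003,"roll": 0},{"x": 0,"y": 0,"z": 0.006,"roll": 0},{"x": 0,"y": 0,"z": 0.009,"roll": 0},{"x": 0,"y": 0,"z": 0.012,"roll": 0},{"x": 0,"y": 0,"z": 0.014,"roll": 0},{"x": 0,"y": 0,"z": 0.016,"roll": 0},{"x": 0,"y": 0,"z": 0.018,"roll": 0},{"x": 0,"y": 0,"z": 0.02,"roll": 0},{"x": 0,"y": 0,"z": 0.021,"roll": 0},{"x": 0,"y": 0,"z": 0.022,"roll": 0}])

```text
time_s: 25.97
eef_pos: [0.6673, 0.0971, 0.0279]
ee_rot: [-180.0, -0.0, 87.3]
force: [-0.8, 0.1, 3.0]
gripper_width: 0.426
grip_force: 60.2
```

Contact. Releasing.

Request:
apply_moves(commands=[{"x": 0,"y": 0,"z": 0.001,"roll": 0},{"x": 0,"y": 0,"z": 0.001,"roll": 0},{"x": 0,"y": 0,"z": 0.001,"roll": 0},{"x": 0,"y": 0,"z": 0.001,"roll": 0},{"x": 0,"y": 0,"z": 0.001,"roll": 0},{"x": 0,"y": 0,"z": 0.001,"roll": 0},{"x": 0,"y": 0,"z": 0.001,"roll": 0},{"x": 0,"y": 0,"z": 0.001,"roll": 0},{"x": 0,"y": 0,"z": 0.001,"roll": 0},{"x": 0,"y": 0,"z": 0.001,"roll": 0}], gripper=1)

```text
time_s: 26.8
eef_pos: [0.6673, 0.0971, 0.0277]
ee_rot: [-180.0, -0.0, 87.3]
force: [-0.0, -0.4, -0.0]
gripper_width: 0.999
grip_force: 0.0
```

Request:
apply_moves(commands=[{"x": 0,"y": 0,"z": -0.08,"roll": 0},{"x": 0,"y": 0,"z": -0.2,"roll": 0},{"x": 0,"y": 0,"z": -0.35,"roll": 0},{"x": 0,"y": 0,"z": -0.5,"roll": 0},{"x": -0.01,"y": -0.02,"z": -0.62,"roll": 0},{"x": -0.06,"y": -0.1,"z": -0.65,"roll": 0},{"x": -0.13,"y": -0.2,"z": -0.65,"roll": 0},{"x": -0.2,"y": -0.32,"z": -0.65,"roll": 0},{"x": -0.27,"y": -0.44,"z": -0.65,"roll": 0},{"x": -0.34,"y": -0.55,"z": -0.65,"roll": 0}])

```text
time_s: 27.63
eef_pos: [0.5529, 0.0339, 0.1576]
ee_rot: [-180.0, -0.0, 87.3]
force: [1.0, -0.5, 0.7]
gripper_width: 1.0
grip_force: 0.0
```

Request:
apply_moves(commands=[{"x": -0.06,"y": -0.1,"z": 0,"roll": 0},{"x": -0.13,"y": -0.2,"z": 0,"roll": 0},{"x": -0.2,"y": -0.32,"z": 0,"roll": 0},{"x": -0.27,"y": -0.42,"z": 0,"roll": 0},{"x": -0.32,"y": -0.5,"z": 0,"roll": 0},{"x": -0.343,"y": -0.552,"z": 0,"roll": 0},{"x": -0.343,"y": -0.552,"z": 0.02,"roll": 0},{"x": -0.343,"y": -0.552,"z": 0.06,"roll": 0},{"x": -0.343,"y": -0.552,"z": 0.12,"roll": 0},{"x": -0.343,"y": -0.552,"z": 0.18,"roll": 0}])

```text
time_s: 28.47
eef_pos: [0.4416, -0.0286, 0.1208]
ee_rot: [180.0, -0.0, 87.3]
force: [0.3, -0.5, 0.5]
gripper_width: 0.998
grip_force: 0.0
```

Request:
apply_moves(commands=[{"x": 0,"y": 0,"z": 0.06,"roll": 0},{"x": 0,"y": 0,"z": 0.13,"roll": 0},{"x": 0,"y": 0,"z": 0.2,"roll": 0},{"x": 0,"y": 0,"z": 0.27,"roll": 0},{"x": 0,"y": 0,"z": 0.33,"roll": 0},{"x": 0,"y": 0,"z": 0.37,"roll": 0},{"x": 0,"y": 0,"z": 0.4,"roll": 0},{"x": 0,"y": 0,"z": 0.41,"roll": 0},{"x": 0,"y": 0,"z": 0.412,"roll": 0},{"x": 0,"y": 0,"z": 0.412,"roll": 0}])

```text
time_s: 29.3
eef_pos: [0.4411, -0.029, 0.0396]
ee_rot: [180.0, -0.0, 87.3]
force: [0.0, 0.4, 0.1]
gripper_width: 1.001
grip_force: 0.0
```

Request:
apply_moves(commands=[{"x": 0,"y": 0,"z": 0,"roll": 0},{"x": 0,"y": 0,"z": 0,"roll": 0},{"x": 0,"y": 0,"z": 0,"roll": 0},{"x": 0,"y": 0,"z": 0,"roll": 0},{"x": 0,"y": 0,"z": 0,"roll": 0},{"x": 0,"y": 0,"z": 0,"roll": 0},{"x": 0,"y": 0,"z": 0,"roll": 0},{"x": 0,"y": 0,"z": 0,"roll": 0},{"x": 0,"y": 0,"z": 0,"roll": 0},{"x": 0,"y": 0,"z": 0,"roll": 0}], gripper=-1)

```text
time_s: 30.13
eef_pos: [0.4411, -0.0292, 0.0399]
ee_rot: [180.0, 0.0, 87.3]
force: [-1.8, 0.0, 7.3]
gripper_width: 0.426
grip_force: 60.2
```

Request:
apply_moves(commands=[{"x": 0,"y": 0,"z": -0.06,"roll": 0},{"x": 0,"y": 0,"z": -0.15,"roll": 0},{"x": 0,"y": 0,"z": -0.27,"roll": 0},{"x": 0,"y": 0,"z": -0.39,"roll": 0},{"x": 0.03,"y": 0.04,"z": -0.48,"roll": 0},{"x": 0.1,"y": 0.12,"z": -0.5,"roll": 0},{"x": 0.2,"y": 0.23,"z": -0.5,"roll": 0},{"x": 0.3,"y": 0.34,"z": -0.5,"roll": 0},{"x": 0.4,"y": 0.45,"z": -0.5,"roll": 0},{"x": 0.5,"y": 0.55,"z": -0.5,"roll": 0}])

```text
time_s: 30.97
eef_pos: [0.5564, 0.0667, 0.1393]
ee_rot: [180.0, -0.0, 87.3]
force: [1.5, 0.8, -0.9]
gripper_width: 0.426
grip_force: 60.1
```

Request:
apply_moves(commands=[{"x": 0.09,"y": 0.1,"z": 0,"roll": 0},{"x": 0.19,"y": 0.21,"z": 0,"roll": 0},{"x": 0.3,"y": 0.33,"z": 0,"roll": 0},{"x": 0.4,"y": 0.44,"z": 0,"roll": 0},{"x": 0.47,"y": 0.52,"z": 0.04,"roll": 0},{"x": 0.503,"y": 0.55,"z": 0.1,"roll": 0},{"x": 0.503,"y": 0.55,"z": 0.19,"roll": 0},{"x": 0.503,"y": 0.55,"z": 0.28,"roll": 0},{"x": 0.503,"y": 0.55,"z": 0.35,"roll": 0},{"x": 0.503,"y": 0.55,"z": 0.38,"roll": 0}])

```text
time_s: 31.8
eef_pos: [0.6687, 0.1606, 0.0606]
ee_rot: [-179.8, 0.0, 87.3]
force: [0.1, 0.1, -1.4]
gripper_width: 0.429
grip_force: 60.2
```

Request:
apply_moves(commands=[{"x": 0,"y": 0,"z": 0.03,"roll": 0},{"x": 0,"y": 0,"z": 0.06,"roll": 0},{"x": 0,"y": 0,"z": 0.09,"roll": 0},{"x": 0,"y": 0,"z": 0.11,"roll": 0},{"x": 0,"y": 0,"z": 0.125,"roll": 0},{"x": 0,"y": 0,"z": 0.135,"roll": 0},{"x": 0,"y": 0,"z": 0.145,"roll": 0},{"x": 0,"y": 0,"z": 0.15,"roll": 0},{"x": 0,"y": 0,"z": 0.155,"roll": 0},{"x": 0,"y": 0,"z": 0.155,"roll": 0}])

```text
time_s: 32.63
eef_pos: [0.6699, 0.161, 0.0323]
ee_rot: [-180.0, -0.0, 87.3]
force: [-0.4, 0.1, -0.3]
gripper_width: 0.425
grip_force: 60.2
```

Request:
apply_moves(commands=[{"x": 0,"y": 0,"z": 0.003,"roll": 0},{"x": 0,"y": 0,"z": 0.006,"roll": 0},{"x": 0,"y": 0,"z": 0.009,"roll": 0},{"x": 0,"y": 0,"z": 0.012,"roll": 0},{"x": 0,"y": 0,"z": 0.014,"roll": 0},{"x": 0,"y": 0,"z": 0.016,"roll": 0},{"x": 0,"y": 0,"z": 0.018,"roll": 0},{"x": 0,"y": 0,"z": 0.02,"roll": 0},{"x": 0,"y": 0,"z": 0.021,"roll": 0},{"x": 0,"y": 0,"z": 0.022,"roll": 0}])

```text
time_s: 33.47
eef_pos: [0.6699, 0.161, 0.0279]
ee_rot: [-180.0, -0.0, 87.3]
force: [-1.2, -0.6, 1.9]
gripper_width: 0.427
grip_force: 60.3
```

Contact. Release it, then retreat up and back to look over the tray.

Request:
apply_moves(commands=[{"x": 0,"y": 0,"z": 0.001,"roll": 0},{"x": 0,"y": 0,"z": 0.001,"roll": 0},{"x": 0,"y": 0,"z": 0.001,"roll": 0},{"x": 0,"y": 0,"z": 0.001,"roll": 0},{"x": 0,"y": 0,"z": 0.001,"roll": 0},{"x": 0,"y": 0,"z": 0.001,"roll": 0},{"x": 0,"y": 0,"z": 0.001,"roll": 0},{"x": 0,"y": 0,"z": 0.001,"roll": 0},{"x": 0,"y": 0,"z": 0.001,"roll": 0},{"x": 0,"y": 0,"z": 0.001,"roll": 0}], gripper=1)

```text
time_s: 34.3
eef_pos: [0.6699, 0.161, 0.0277]
ee_rot: [-180.0, -0.0, 87.3]
force: [-0.4, 0.1, 0.5]
gripper_width: 1.001
grip_force: 0.0
```

Request:
apply_moves(commands=[{"x": 0,"y": 0,"z": -0.08,"roll": 0},{"x": 0,"y": 0,"z": -0.2,"roll": 0},{"x": 0,"y": 0,"z": -0.35,"roll": 0},{"x": 0,"y": 0,"z": -0.5,"roll": 0},{"x": 0,"y": -0.05,"z": -0.65,"roll": 0},{"x": 0,"y": -0.15,"z": -0.8,"roll": 0},{"x": 0,"y": -0.25,"z": -0.9,"roll": 0},{"x": 0,"y": -0.35,"z": -1.0,"roll": 0},{"x": 0,"y": -0.45,"z": -1.0,"roll": 0},{"x": 0,"y": -0.5,"z": -1.0,"roll": 0}])

```text
time_s: 35.13
eef_pos: [0.5688, 0.1659, 0.2293]
ee_rot: [179.9, -0.0, 87.3]
force: [-0.6, 0.4, -0.4]
gripper_width: 1.0
grip_force: 0.0
```

Request:
apply_moves(commands=[{"x": 0,"y": 0,"z": -0.1,"roll": 0},{"x": 0,"y": 0,"z": -0.2,"roll": 0},{"x": 0,"y": 0,"z": -0.3,"roll": 0},{"x": 0,"y": 0,"z": -0.4,"roll": 0},{"x": 0,"y": 0,"z": -0.5,"roll": 0},{"x": 0,"y": 0,"z": -0.6,"roll": 0},{"x": 0,"y": 0,"z": -0.7,"roll": 0},{"x": 0,"y": 0,"z": -0.7,"roll": 0},{"x": 0,"y": 0,"z": -0.7,"roll": 0},{"x": 0,"y": 0,"z": -0.7,"roll": 0}])

```text
time_s: 35.97
eef_pos: [0.5701, 0.1656, 0.3664]
ee_rot: [-179.9, 0.0, 87.3]
force: [0.2, -0.4, -0.1]
gripper_width: 0.999
grip_force: 0.0
```

```bash
python3 look.py wrist3
```

```text
[0.57014284 0.16563339 0.36637667] [-1.79905005e+02  1.29264604e-02  8.73114139e+01] [  8.8  10.6  64.6   0.  104.8  11.5]
yellow 801 ((671.2003173828125, 208.08502197265625), (22.51118278503418, 67.86058044433594), 87.32556915283203)
yellow 939 ((452.5388488769531, 208.51657104492188), (22.86456871032715, 79.46160125732422), 87.29537200927734)
cap 0.089 112 ((610.9603271484375, 344.56243896484375), 23.191526412963867) [203.5 221.5 224. ] 0.08538132549599967
cap 0.089 359 ((669.294677734375, 160.81858825683594), 13.9694185256958) [187.  32.  25.] 0.08942135530858836
cap 0.089 322 ((666.9407958984375, 97.34952545166016), 13.740062713623047) [ 30. 140.  68.] 0.08931279776403003
cap 0.089 299 ((664.4049682617188, 32.660736083984375), 13.97199535369873) [31. 31. 34.] 0.08933417365118451
cap 0.089 275 ((662.5383911132812, -30.902812957763672), 14.180594444274902) [21. 48. 97.] 0.08922158042022288
tray 1321 ((666.414794921875, 76.65399169921875), (285.7462463378906, 68.39788818359375), 87.78804016113281)
rack 2251 ((446.4080505371094, 80.97500610351562), (279.56024169921875, 80.45125579833984), 87.41785430908203)
```

View pics/wrist3.png

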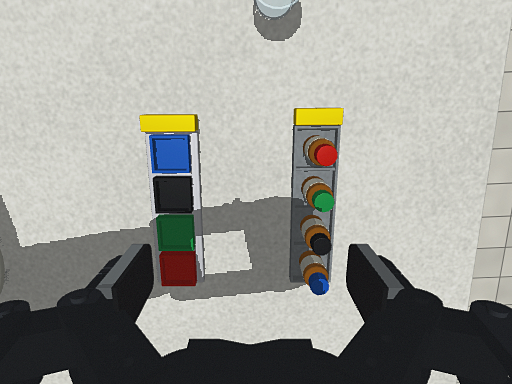

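The rack's seats are empty. All four bottles stand upright in the tray, with caps at red (326,155), green (323,200), black (319,243) and blue (318,284). Their tops are at 89 mm, so each one is on the floor of its well, and the order is reversed as asked.

```bash
python3 -c "
from rig import bot
print(bot.job_done())"
```

```text
the job is handed in; nothing more can be done
None
```

All four bottles are upright on the floors of the tray's wells in reverse order (blue farthest from the yellow end, then black, green, red), the wash bottle and beaker were not touched, and the job was handed in at about 36 s.

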